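# Refit the valve spindle of a cream filler and set its dose stop

## Task

Put the cleaned cream filler back in order: take the valve spindle by its blue handle out of the rinse beaker, stand it upright in the filler's open valve barrel and, without forcing it, feel for the drive slot at the bottom by turning until it drops fully home. Slide the red dose stop along its rail until its pointer stands at the green memory tab. Leave the beaker and the jars standing where they are and let go of everything.

Things in the scene. Friction and masses are not known exactly. Their poses are not given: they have to be found in the camera images.
- spindle: steel valve spindle, 185 mm long, about 0.5 kg; origin at the centre of its lower end, own z up along it. Drive tang 23 (own x) x 6 (own y) x 12 mm long, then round shank 24 mm diameter to 130 mm, stem 14 mm to 151 mm, flat blue handle to 185 mm. Starts leaning 35 degrees from vertical out of the beaker's notch, about 70 mm of it beyond the rim, own x in the plane of the lean.
- handle (a point): centre of the spindle's blue handle, 168 mm up from its lower end; handle 30 mm wide (own x) x 12 mm thick (own y) x 34 mm long; axes as the spindle's, so its thick way lines up with the tang's
- beaker: loose steel rinse beaker, 0.7 kg, 92 mm outer diameter, 112 mm high, wall 3 mm, floor 4 mm; origin at the centre of its underside. A notch 28 mm wide and 12 mm deep in the rim on its own -x side, where the spindle leans out, looks towards the robot, give or take 30 degrees.
- filler: fixed bench filler, hopper off; base plate 330 x 150 mm. Origin on the table, 60 mm behind (+x) the axis of the upright valve barrel; own x to its rear, z up. On the barrel's front a nozzle, 79 mm out, up to 116 mm high; behind it along x metering and air cylinders, up to 124 mm high; dose rail along x, 68 mm to the own -y side of the barrel axis.
- bore_mouth (a point): centre of the open top of the valve barrel, 140 mm above the table; barrel top 76 mm diameter; vertical bore 26 mm diameter with a lead-in chamfer 3 mm wide; axes as the filler's
- seat (a point): floor of the bore, 105 mm below its mouth, where the spindle's end rests when home. A drive piece with one slot across it, 8 mm wide and 12 mm deep, fills the bore above: a tang out of line stops 12 mm short of home, in line it drops in. The slot's direction is unmeasured: within 0.9 rad (52 degrees) either side of the filler's x. The drive takes 0.3 N m to turn. Axes as the filler's
- stop_top (a point): top centre of the dose stop's red grip, 126 mm above the table. Grip 12 mm along the rail (filler's x) x 22 mm across x 32 mm high, on a black carriage 24 x 24 x 14 mm with a thin red pointer on its -y side in line with the grip's middle. Slides with about 2 N of friction and stays where left. Axes as the filler's
- dose_mark (a point): top of the green memory tab, 5 mm wide, on the white scale strip beside the rail, 24 mm to the filler's -y side of the rail and 86 mm above the table; it stays put. The stop is set when pointer and tab are at the same place along the filler's x. Axes as the filler's
- dose_stop (a joint): position of the dose stop along its rail in m, 0 to 0.084, growing towards the filler's rear (+x)
- jar_open: empty open amber jar, 48 mm diameter, 44 mm high, under the filler's nozzle; origin at its underside; leave it
- jar_a: amber jar with black lid, 52 mm diameter, 52 mm high, standing between beaker and filler, nearer the robot; origin at its underside; leave it
- jar_b: the same kind of jar, farther from the robot; leave it
Things that resemble listed ones, but are neither listed nor needed, are in the scene too. Leave any pink look-alike of the jar_b alone. What is shaped like the jar_open but purple is not meant.

How it is judged:
By the outcome, as a careful person would: the job done as asked, in the order asked, and still so for the second after the job is handed in, with the robot touching nothing.
It also fails if it takes over 72 s, if anything falls off the work surface, if the arm or the gripper's body presses on something with over 40 N, if the wrist force passes 120 N, or if a joint passes its speed limit or range.

## Robot

A 6-joint arm with a two-finger parallel gripper is mounted at the origin on the work surface. World frame = base frame: x ahead of the robot, y to its left, z up, the work surface at z = 0. Lengths are in m, angles in rad, forces in N, time in s.
With the tool pointing down it reaches from about 0.275 to 0.75 m from the base axis. Payload 10.2 kg.
Tool frame: the origin (TCP) lies on the centre line of the jaws, within the pads' length; the fingertips stand 25 mm ahead of it and the grasp point (between the pads) lies 6 mm ahead of it; z points along the fingers, y is the direction in which the jaws open and shut (so a half turn about z gives the same grasp; the last joint's range is limited). The gripper opens to 85 mm and grips with 20 to 120 N. Pads are 22 mm wide; open, the fingers measure 114 mm over their backs; the gripper's body (76 mm by 85 mm) begins 54 mm behind the grasp point. The pads swing forward as they close: fully open they stand 13 mm farther back than shut.
Start: joints at [1.116, 0.313, 1.498, -0, 1.331, -0.223], TCP at [0.121, 0.511, 0.256] pointing down, gripper open.
Joint ranges: [-2.94, 2.94], [-0.97, 2.17], [0.19, 2.56], [-1.23, 4.37], [0.02, 3.11], [-2.88, 2.88]. Speed limits (rad/s): [2.39, 2.39, 3.01, 3.14, 3.14, 3.14].

## Interface

Orientations are given as a unit quaternion [x, y, z, w].
In Python, from workcell import arm gives the robot as it stands. The module is installed in compiled form; this text tells all that it offers.
- The arm moves only by the tool servo_tool, never from a script. Its argument "plan" is a list that holds one entry, the list of rows, each a list of 7 numbers: the shift along the tool's x, y, z in cm, then the turn, a rotation vector about the tool's x, y, z in rad, then the gripper command: -1 is shut, 1 is fully open, values between are in proportion. A call has exactly 5 rows; each row is the pose to reach, as a shift and turn from the pose commanded when the call began, along the tool's axes at that moment; what a row does not reach only later rows make up. A row lasts 1/8 s, in which the tool goes at most 62.5 mm and 10.7 degrees, less where a joint would pass 70% of its speed; a pose out of reach is approached as far as the arm can. A call with a gripper value outside its range is refused whole. The fingers move at their own pace and stop on an object; the grip force is fixed at half the most. Time passes only in rows, so rows that repeat a pose let the fingers close, or fill a call up. It gives the time, the measured TCP pose, the force and the opening at its end, in the units of the state.
- arm.observe(): the state, without advancing time (a new reading comes with each control period).
- arm.grab_frame(name): name is "scene" or "side" or "wrist"; returns (picture, depth): 420x560x3 uint8, red, green, blue; 420x560 float32, m along the optical axis (not along the pixel's ray), 0 where there is no reading.
- arm.camera_model(name): a dict with "mtx" (3x3 intrinsics, pixels), "rvec" (rotation vector, rad) and "tvec" (3), from world to camera coordinates, as OpenCV has them; the wrist camera has in their place "hand_eye" (4x4, takes a point from camera to tool coordinates, whose origin is the TCP and whose axes are the flange's). Camera axes: x right, y down, z forward; pixel columns grow to the right and rows downward; lengths in m; the calibration is good to about 2 mm. A picture is of the moment at which its call begins: read the wrist's pose just before it. camera_model takes no time and is no camera call.
- arm.hand_in(): hands the job in, once; it reports no verdict.
The state is a dict: "t": time; "qpos": joint angles; "qd": joint speeds; "joint_efforts": joint torques, N m; "position": TCP position; "eef_rot": TCP orientation; "wrist_force": force on the tool from outside, world axes, zero at the start; "torque": the same for the moment, N m; "finger_gap": finger opening in m.
Only numpy, scipy, OpenCV 4.12 (cv2) and the standard library are available. Lean on these libraries where they do the work, as an engineer would, in place of code of your own. Each camera call takes 0.05 s, during which the arm holds its last target. There are 200 camera calls.

## Working session

There is one attempt and no reset: what is moved stays moved. The work goes in short steps, Python scripts to look and compute and a tool call to move; the robot and the scene stay as the last step left them, time stands still between calls to the robot, and variables do not carry over. Pictures are saved under pics/ and viewed, about 8 in all and at most 12, crops included, and the job is handed in when it is done.

Besides the shell and the picture viewer there is one more tool, called after "Request:" by a JSON object that holds its "op" and its "data". servo_tool: Moves the arm, as the interface text tells. Its arguments: {"type":"object","properties":{"plan":{"type":"array","items":{"type":"array","items":{"type":"array","items":{"type":"number"}}}}},"required":["plan"]}

```bash
mkdir -p pics; cat > h.py <<'E'
import numpy as np, cv2
from workcell import arm
from scipy.spatial.transform import Rotation as R
def cam(n,st=None):
    m=arm.camera_model(n);K=np.array(m["mtx"],float)
    if n=="wrist":
        st=st or arm.observe()
        T=np.eye(4);T[:3,:3]=R.from_quat(st["eef_rot"]).as_matrix();T[:3,3]=st["position"]
        return K,T@np.array(m["hand_eye"])
    T=np.eye(4);T[:3,:3]=cv2.Rodrigues(np.array(m["rvec"],float))[0];T[:3,3]=np.ravel(m["tvec"])
    return K,np.linalg.inv(T)
def grab(n,f):
    st=arm.observe();im,d=arm.grab_frame(n);K,T=cam(n,st)
    cv2.imwrite(f"pics/{f}.png",im[...,::-1]);np.savez(f"pics/{f}.npz",im=im,d=d,K=K,T=T);return im,d,K,T
def load(f):
    z=np.load(f"pics/{f}.npz");return z["im"],z["d"],z["K"],z["T"]
def cloud(d,K,T):
    v,u=np.mgrid[:d.shape[0],:d.shape[1]]
    P=np.stack([(u-K[0,2])/K[0,0]*d,(v-K[1,2])/K[1,1]*d,d],-1)
    return P@T[:3,:3].T+T[:3,3]
def onz(u,v,z,K,T):
    r=T[:3,:3]@np.array([(u-K[0,2])/K[0,0],(v-K[1,2])/K[1,1],1]);return T[:3,3]+r*(z-T[2,3])/r[2]
def proj(P,K,T):
    p=(np.asarray(P)-T[:3,3])@T[:3,:3];return (p[...,:2]/p[...,2:])*[K[0,0],K[1,1]]+K[:2,2]
E
python3 - <<'E'
from h import *
for n in("scene","side","wrist"):
    im,d,K,T=grab(n,n+"0");print(n,K[0,0],T.round(3).tolist(),(d>0).mean())
print(arm.observe())
E
```

```text
scene 474.4229038622877 [[0.225, 0.553, -0.802, 1.172], [0.974, -0.137, 0.18, -0.205], [-0.01, -0.822, -0.569, 0.597], [0.0, 0.0, 0.0, 1.0]] 0.9960799319727891
side 390.89678752813785 [[-0.985, -0.115, 0.126, 0.394], [-0.171, 0.706, -0.688, 0.516], [-0.01, -0.699, -0.715, 0.679], [0.0, 0.0, 0.0, 1.0]] 0.9958163265306123
wrist 334.2124654220193 [[0.23, 0.923, 0.308, 0.041], [0.973, -0.218, -0.074, 0.53], [-0.001, 0.316, -0.949, 0.373], [0.0, 0.0, 0.0, 1.0]] 0.9958163265306123
{'t': 0.15, 'qpos': array([ 1.11559287e+00,  3.13311987e-01,  1.49823339e+00,  6.48423881e-06,
        1.33099243e+00, -2.23390551e-01]), 'qd': array([-0.00075924, -0.00147883, -0.00334626, -0.00018406, -0.00265306,
       -0.00092817]), 'joint_efforts': array([ 1.80775245e-03, -4.12370539e+01, -2.59792936e+01, -1.41640467e-04,
        3.29613868e-03, -2.39295849e-05]), 'position': array([0.12054876, 0.51080962, 0.25588236]), 'eef_rot': array([ 1.15647860e-01,  9.93290164e-01, -4.44588629e-04, -1.60255189e-04]), 'wrist_force': array([ 0.72740646,  0.88572304, -0.50628378]), 'torque': array([0.00475348, 0.00878736, 0.00949302]), 'finger_gap': 0.08544562559322952}
```

View pics/scene0.png

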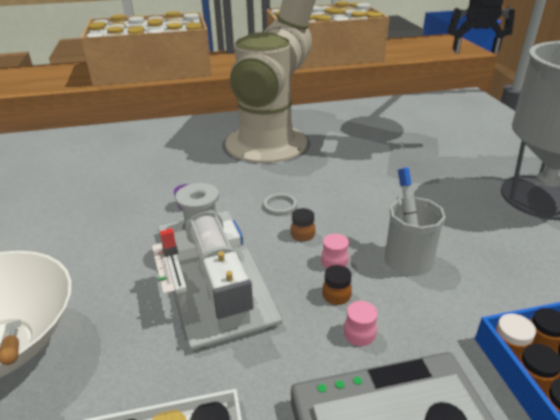

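View pics/side0.png

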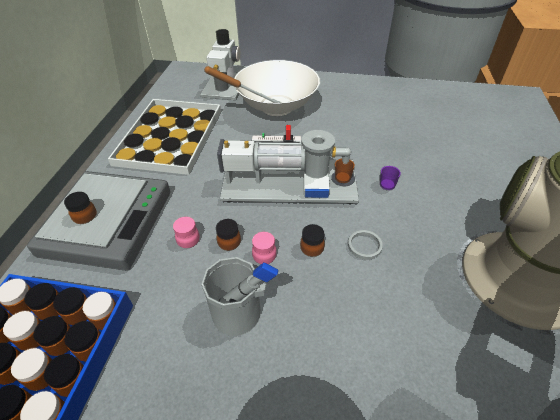

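Scene picture: the barrel is at (198,195), the red stop at (168,240), the beaker at (413,240) with the blue handle at (405,177), jar_a at (303,225) and jar_b at (337,285), with pink look-alikes at (336,250) and (361,323). Side picture: the handle is at (265,272), the beaker at (232,300), the barrel at (319,142) and the red grip at (289,130).
Things that could be taken for the handle: the blue block on the filler, side (317,186) / scene (233,232), and the blue tray. The only blue on a shaft in a beaker is at (265,272) in side. For the stop: the red grip at (289,130) is the only red one.

```bash
python3 - <<'E'
from h import *
for n,rois in (("side0",dict(handle=(245,255,290,290),barrel=(295,125,345,160),red=(280,120,300,142),all=(215,120,365,205))),("scene0",dict(handle=(392,165,418,190),barrel=(170,180,225,212),red=(155,225,185,262),green=(145,255,190,300)))):
    im,d,K,T=load(n);P=cloud(d,K,T);hsv=cv2.cvtColor(im,cv2.COLOR_RGB2HSV);H,S,V=[hsv[...,i].astype(int) for i in range(3)]
    def m(b,c):
        k=np.zeros(d.shape,bool);k[b[1]:b[3],b[0]:b[2]]=1;return k&c&(d>0)
    blue=(H>100)&(H<125)&(S>150);red=((H<6)|(H>174))&(S>150);grn=(H>45)&(H<85)&(S>110)
    def rep(t,k):
        q=P[k]; 
        if len(q): 
            v,u=np.nonzero(k);print(n,t,len(q),"med",np.median(q,0).round(4),"min",np.percentile(q,3,0).round(4),"max",np.percentile(q,97,0).round(4),"uv",u.mean().round(1),v.mean().round(1))
        return q
    q=rep("blue",m(rois["handle"],blue))
    w,V_=np.linalg.eigh(np.cov(q.T));print(w**.5,V_.T.round(3).tolist())
    rep("red",m(rois["red"],red))
    k=m(rois["barrel"],(P[...,2]>.134)&(P[...,2]<.146)&(S<60));q=rep("barrel",k)
    (c,r)=cv2.minEnclosingCircle(q[:,:2].astype(np.float32));print("circ",c,r)
    rep("green",m(rois.get("green",rois.get("all")),grn))
    # beaker rim
    bx=(205,255,285,320) if n[1]=="i" else (380,190,450,260)
    k=m(bx,(P[...,2]>.108)&(P[...,2]<.116)&~blue);q=rep("rim",k)
    A=np.c_[2*q[:,:2],np.ones(len(q))];s=np.linalg.lstsq(A,(q[:,:2]**2).sum(1),rcond=None)[0];print("fit",s[:2],np.sqrt(s[2]+s[0]**2+s[1]**2))
im=load("side0")[0];im2=load("scene0")[0]
a=cv2.resize(im[245:345,190:290],None,fx=4,fy=4,interpolation=cv2.INTER_CUBIC)
b=cv2.resize(im2[175:325,140:240],None,fx=4,fy=4,interpolation=cv2.INTER_CUBIC)
o=np.zeros((600,800,3),np.uint8);o[:400,:400]=a;o[:,400:]=b;cv2.imwrite("pics/crop1.png",o[...,::-1])
E
```

```text
side0 blue 306 med [0.4857 0.175  0.1542] min [0.4689 0.1665 0.1338] max [0.5035 0.1767 0.1671] uv 265.0 272.0
[0.00260648 0.00875798 0.01028419] [[-0.053, 0.987, 0.155], [-0.656, 0.082, -0.75], [-0.753, -0.141, 0.643]]
side0 red 69 med [ 0.5177 -0.2538  0.117 ] min [ 0.5126 -0.2705  0.0952] max [ 0.5238 -0.2508  0.1252] uv 287.8 132.0
side0 barrel 525 med [ 0.4406 -0.2019  0.1382] min [ 0.4075 -0.2387  0.1348] max [ 0.4742 -0.1697  0.1401] uv 317.8 140.3
circ (0.44167378544807434, -0.2057194709777832) 0.03968759626150131
side0 green 7 med [ 0.5865 -0.2754  0.0849] min [ 0.5848 -0.2838  0.0817] max [ 0.5895 -0.2727  0.0861] uv 262.6 134.3
side0 rim 363 med [0.5356 0.1789 0.1107] min [0.5003 0.1261 0.1082] max [0.593  0.2171 0.1146] uv 233.6 282.5
fit [0.54974451 0.17187077] 0.04425761408936725
scene0 blue 135 med [0.4946 0.1672 0.1528] min [0.4801 0.1649 0.1402] max [0.5058 0.1735 0.1662] uv 404.6 176.5
[0.00221932 0.00655873 0.00793009] [[-0.214, 0.966, -0.144], [-0.792, -0.258, -0.553], [-0.572, -0.005, 0.821]]
scene0 red 165 med [ 0.5243 -0.2612  0.1166] min [ 0.5188 -0.2693  0.0995] max [ 0.5268 -0.2538  0.1267] uv 167.6 237.1
scene0 barrel 828 med [ 0.4458 -0.2046  0.1399] min [ 0.4085 -0.2374  0.1349] max [ 0.4773 -0.1709  0.1415] uv 197.0 195.3
circ (0.44049397110939026, -0.2041168063879013) 0.04022930562496185
scene0 rim 403 med [0.5455 0.1683 0.1115] min [0.5058 0.1278 0.1083] max [0.595  0.2176 0.1142] uv 416.8 212.3
fit [0.55152885 0.17285467] 0.04350935765412641
```

View pics/crop1.png

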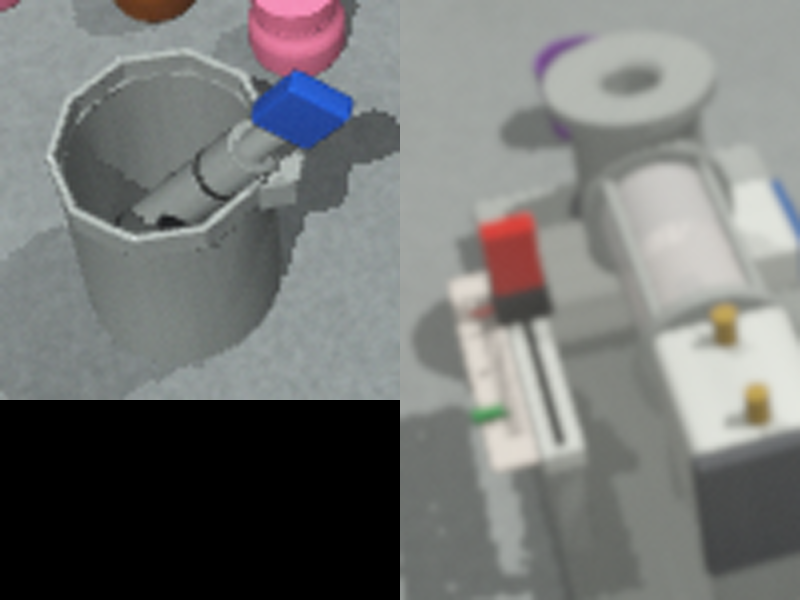

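Crop: the blue handle is the spindle's. It leans out of the notch toward the robot, thickness roughly along world y. The red stop's pointer is ahead (toward −x) of the green tab. The barrel bore is open. Next I'll take the wrist camera over the bore.

```bash
cat >> h.py <<'E'
def quat_dir(x,z):
    z=np.array(z,float);z/=np.linalg.norm(z);x=np.array(x,float);x-=z*(x@z);x/=np.linalg.norm(x)
    return np.stack([x,np.cross(z,x),z],1)
def delta(p,Rm,p0=None,R0=None):
    st=arm.observe()
    if p0 is None: p0=st["position"];R0=R.from_quat(st["eef_rot"]).as_matrix()
    return (R0.T@(np.array(p)-p0)*100).round(2),R.from_matrix(R0.T@Rm).as_rotvec().round(3)
def camlook(p,xdir_tool,zc):
    # camera at p looking along zc with tool x roughly along xdir_tool -> TCP pose
    H=np.array(arm.camera_model("wrist")["hand_eye"]);C=H[:3,:3]
    cx=quat_dir([1,0,0],[0,0,1])
    # choose R so that R@C[:,2]=zc and R@ex closest to xdir
    z=np.array(zc,float);z/=np.linalg.norm(z);a=C.T@np.array([1,0,0]);t=np.array(xdir_tool,float)
    a[2]=0;a/=np.linalg.norm(a);t-=z*(t@z);t/=np.linalg.norm(t)
    A=np.stack([a,np.cross([0,0,1],a),[0,0,1]],1);B=np.stack([t,np.cross(z,t),z],1)
    Rc=B@A.T;Rt=Rc@C.T
    return np.array(p)-Rt@H[:3,3],Rt
E
python3 - <<'E'
from h import *
print(np.array(arm.camera_model("wrist")["hand_eye"]).round(3).tolist())
p,Rm=camlook([.441,-.205,.33],[-1,0,0],[0,0,-1]);print(p,Rm.round(2).tolist(),*delta(p,Rm))
E
```

```text
[[-0.0, -0.949, -0.317, 0.081], [1.0, -0.0, -0.0, -0.0], [0.0, -0.317, 0.949, -0.117], [0.0, 0.0, 0.0, 1.0]]
[ 0.48098456 -0.2049629   0.19289833] [[-0.95, 0.0, -0.32], [-0.0, 1.0, 0.0], [0.32, 0.0, -0.95]] [-51.53 -61.38   6.34] [ 0.036  0.32  -0.23 ]
```

Request:
{"op": "servo_tool", "data": {"plan": [[[-4,-4.8,0,0,0,0,1],[-8,-9.6,0,0,0,0,1],[-12,-14.4,0,0,0,0,1],[-16,-19.2,0,0,0,0,1],[-20,-24,0,0,0,0,1]]]}}

```text
t: 0.78
position: [0.2605, 0.2297, 0.2563]
eef_rot: [0.115, 0.993, 0.0, 0.0]
wrist_force: [1.6, 0.2, -0.2]
finger_gap: 0.0855
```

Request:
{"op": "servo_tool", "data": {"plan": [[[-4,-4.8,0,0,0,0,1],[-8,-9.6,0,0,0,0,1],[-12,-14.4,0,0,0,0,1],[-16,-19.2,0,0,0,0,1],[-20,-24,0,0,0,0,1]]]}}

```text
t: 1.4
position: [0.4001, -0.0503, 0.2563]
eef_rot: [0.116, 0.993, 0.0, 0.0]
wrist_force: [1.6, 0.8, 1.3]
finger_gap: 0.0854
```

Request:
{"op": "servo_tool", "data": {"plan": [[[-3.5,-4,1.5,0.01,0.1,-0.06,1],[-7,-8,3.5,0.02,0.2,-0.12,1],[-11.5,-13.4,6.3,0.04,0.32,-0.23,1],[-11.5,-13.4,6.3,0.04,0.32,-0.23,1],[-11.5,-13.4,6.3,0.04,0.32,-0.23,1]]]}}

```text
t: 2.02
position: [0.4807, -0.2048, 0.1931]
eef_rot: [0.0, 0.987, -0.001, -0.16]
wrist_force: [0.3, 0.3, 0.2]
finger_gap: 0.0852
```

```bash
python3 - <<'E'
from h import *
im,d,K,T=grab("wrist","w1");st=arm.observe();print(st["t"],st["position"],st["qpos"].round(2),st["qd"].round(3).max(),T.round(3).tolist())
print("bore px",proj([.441,-.205,.14],K,T))
P=cloud(d,K,T);k=(abs(P[...,2]-.14)<.006)&(np.hypot(P[...,0]-.441,P[...,1]+.205)<.05)
q=P[k][:,:2].astype(np.float32);print(cv2.minEnclosingCircle(q))
c=proj([.441,-.205,.14],K,T).astype(int);h=35
cr=im[c[1]-h:c[1]+h,c[0]-h:c[0]+h];cr=cv2.resize(cr,(560-160,400),interpolation=cv2.INTER_CUBIC)
g=cv2.convertScaleAbs(cr,alpha=2.5)
o=np.zeros((600,800,3),np.uint8);o[:300,:400]=cv2.resize(im,(400,300));o[:400,400:]=cr;
o[300:,:400]=g[50:350];o[400:,400:]=0;cv2.imwrite("pics/w1v.png",o[...,::-1])
E
```

```text
2.075 [ 0.48057977 -0.2042764   0.19423794] [-0.55  0.52  1.4  -0.17  1.5  -2.09] 0.014 [[0.001, 1.0, 0.001, 0.441], [1.0, -0.001, -0.002, -0.205], [-0.002, 0.001, -1.0, 0.33], [0.0, 0.0, 0.0, 1.0]]
bore px [276.73750997 212.93918193]
((0.44135716557502747, -0.20617829263210297), 0.03813493996858597)
```

View pics/w1v.png

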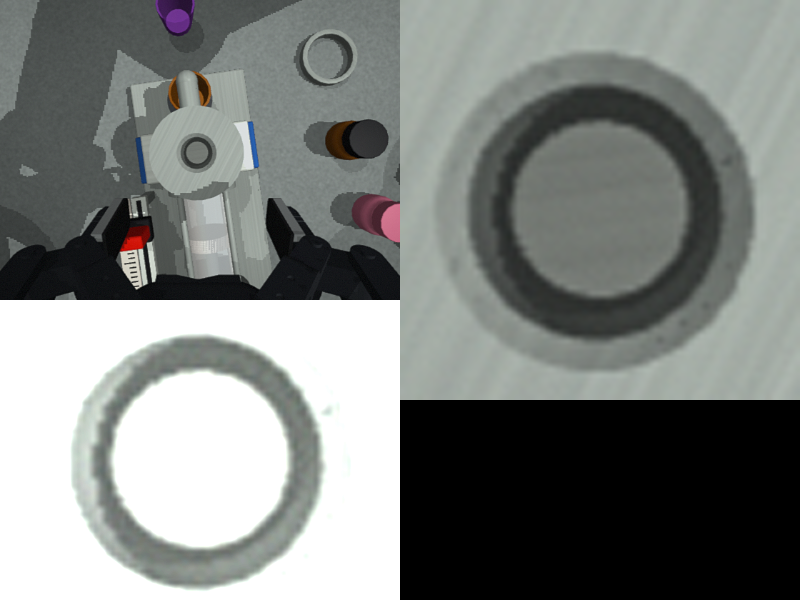

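Wrist picture: the bore is centred near pixel (275,214) in the raw image and the drive slot can't be seen, so it has to be felt. The plate edges give a filler yaw of about 0.13. Now I'll look at the handle from above.

```bash
python3 - <<'E'
from h import *
im,d,K,T=load("w1");print("bore",onz(275.1,213.9,.140,K,T),onz(275.1,213.9,.140,K,T))
g=cv2.cvtColor(im,cv2.COLOR_RGB2GRAY)
ls=cv2.createLineSegmentDetector().detect(g)[0][:,0]
for l in ls:
    L=np.hypot(l[2]-l[0],l[3]-l[1])
    if L>45 and 150<l[[0,2]].mean()<400 and l[[1,3]].mean()<400: print(l.round(0),L.round(0),np.degrees(np.arctan2(l[2]-l[0],l[3]-l[1])).round(1))
p,Rm=camlook([.47,.172,.38],[-1,0,0],[0,0,-1]);print(p,*delta(p,Rm))
E
```

```text
bore [ 0.44154633 -0.20593261  0.14      ] [ 0.44154633 -0.20593261  0.14      ]
[205. 340. 212. 393.] 53.0 8.0
[219. 393. 214. 337.] 56.0 -174.7
[206. 396. 197. 332.] 65.0 -172.1
[282. 388. 327. 383.] 45.0 97.0
[355. 236. 346. 168.] 68.0 -171.9
[197. 398. 191. 351.] 48.0 -172.0
[363. 405. 392. 365.] 49.0 144.8
[194. 351. 200. 397.] 47.0 8.0
[326. 382. 311. 272.] 111.0 -172.0
[196. 191. 205. 256.] 66.0 7.9
[182. 121. 192. 190.] 70.0 7.9
[382. 278. 411. 326.] 56.0 30.9
[254. 314. 265. 386.] 72.0 8.0
[143. 326. 172. 277.] 57.0 149.2
[354. 171. 362. 232.] 62.0 8.1
[421.  -0. 325.  44.] 106.0 -65.0
[314. 268. 327. 365.] 97.0 7.8
[270. 386. 259. 310.] 76.0 -171.8
[338.  97. 286. 104.] 53.0 -82.2
[349. 167. 341. 107.] 61.0 -171.9
[332. 366. 318. 267.] 100.0 -171.8
[197. 255. 189. 194.] 61.0 -172.0
[0.50991475 0.17207856 0.24281867] [-1.22 37.62 -5.65] [-0.003  0.002 -0.001]
```

Request:
{"op": "servo_tool", "data": {"plan": [[[0,5,-5.6,0,0,0,1],[0,11,-5.6,0,0,0,1],[0,17,-5.6,0,0,0,1],[0,23,-5.6,0,0,0,1],[0,29,-5.6,0,0,0,1]]]}}

```text
t: 2.7
position: [0.4969, 0.0882, 0.2481]
eef_rot: [-0.0, 0.987, -0.001, -0.158]
wrist_force: [1.3, 0.5, 0.2]
finger_gap: 0.0854
```

Request:
{"op": "servo_tool", "data": {"plan": [[[-0.6,4.3,0,0,0,0,1],[-1.2,8.6,0,0,0,0,1],[-1.2,8.6,0,0,0,0,1],[-1.2,8.6,0,0,0,0,1],[-1.2,8.6,0,0,0,0,1]]]}}

```text
t: 3.32
position: [0.5094, 0.1706, 0.2425]
eef_rot: [0.0, 0.987, -0.001, -0.16]
wrist_force: [-0.3, -0.1, -0.2]
finger_gap: 0.0851
```

```bash
python3 - <<'E'
from h import *
im,d,K,T=grab("wrist","w2");st=arm.observe();print(st["t"],st["position"])
P=cloud(d,K,T);hsv=cv2.cvtColor(im,cv2.COLOR_RGB2HSV);H,S,V=[hsv[...,i].astype(int) for i in range(3)]
b=(H>100)&(H<125)&(S>150)&(P[...,2]>.1)&(d>0);v,u=np.nonzero(b);print(u.min(),u.max(),v.min(),v.max(),b.sum());q=P[b];print(np.percentile(q,[2,50,98],0).round(4).tolist())
w,E=np.linalg.eigh(np.cov(q.T));print(w**.5,E.T.round(3).tolist())
k=(abs(P[...,2]-.112)<.003)&(abs(P[...,0]-.55)<.07)&(abs(P[...,1]-.172)<.07)&~b;r=P[k]
A=np.c_[2*r[:,:2],np.ones(len(r))];s=np.linalg.lstsq(A,(r[:,:2]**2).sum(1),rcond=None)[0];print("beaker",s[:2],np.sqrt(s[2]+s[0]**2+s[1]**2),len(r))
c=[int(u.mean()),int(v.mean())];print(c)
y0,x0=max(c[1]-50,0),c[0]-70
cr=im[y0:y0+150,x0:x0+200];print(x0,y0);cv2.imwrite("pics/w2v.png",cv2.resize(cr,None,fx=4,fy=4,interpolation=cv2.INTER_CUBIC)[...,::-1])
E
```

```text
3.375 [0.50949757 0.17050938 0.24228708]
31 532 209 419 982
[[0.4679, 0.1645, 0.1468], [0.4858, 0.1698, 0.1617], [0.5154, 0.1756, 0.2819]]
[0.00990958 0.0108211  0.02308603] [[-0.074, -0.988, 0.132], [-0.962, 0.106, 0.252], [-0.263, -0.109, -0.959]]
beaker [0.54896258 0.17114454] 0.044684761708277516 1727
[277, 241]
207 191
```

View pics/w2v.png

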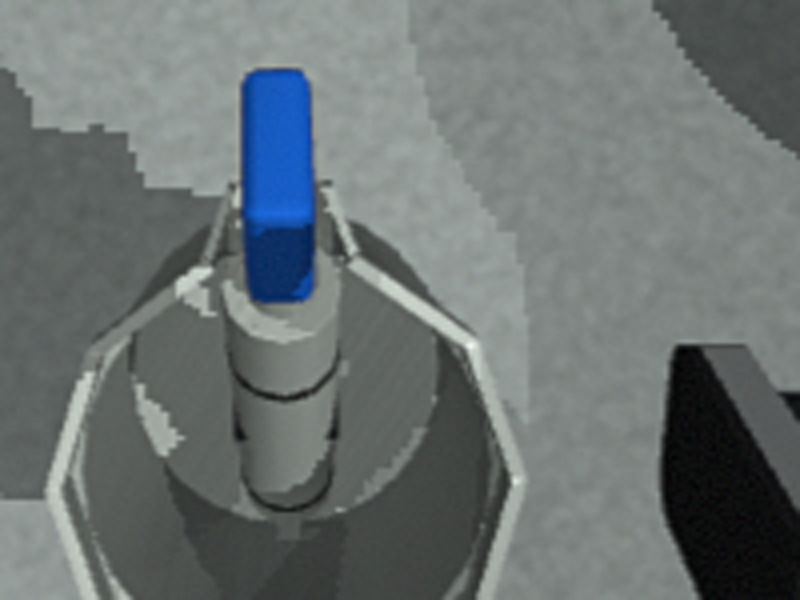

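Picture: the handle's end face runs from crop (277,70) to (279,220). The shank runs down to the tang at about (288,510). The lean is almost straight toward −x.

```bash
python3 - <<'E'
from h import *
im,d,K,T=load("w2");P=cloud(d,K,T)
raw=lambda x,y:(207+x/4,191+y/4)
def box(x0,y0,x1,y1):
    (a,b),(c,e)=raw(x0,y0),raw(x1,y1);return P[int(b)+1:int(e),int(a)+1:int(c)].reshape(-1,3)
q=box(250,80,308,212);c=q.mean(0);U,S,V=np.linalg.svd(q-c);n=V[2]*np.sign(V[2][2]);print("end face",c.round(4),"n",n.round(3),S.round(4),"lean",np.degrees(np.arccos(n[2])),"az",np.degrees(np.arctan2(n[1],n[0])))
for y,xl,xr in((350,230,340),(380,233,338),(420,236,336),(460,240,334)):
    m=raw((xl+xr)/2,y);D=d[int(m[1]),int(m[0])];p=P[int(m[1]),int(m[0])]
    # shank axis: 12 mm behind ridge along normal-ish
    print("shank",y,p.round(4))
q=box(255,235,308,280);c2=q.mean(0);U,S,V=np.linalg.svd(q-c2);print("side face",c2.round(4),V[2].round(3))
E
```

```text
end face [0.4792 0.1701 0.1633] n [-0.002 -1.     0.001] [0.2358 0.1164 0.0553] lean 89.92534079596805 az -90.1021867942965
shank 350 [0.5205 0.1711 0.1203]
shank 380 [0.5295 0.1712 0.1074]
shank 420 [0.5425 0.1712 0.0884]
shank 460 [0.5568 0.1712 0.0684]
side face [0.4975 0.1705 0.1599] [0.989 0.001 0.15 ]
```

```bash
python3 - <<'E'
from h import *
from scipy.optimize import least_squares
im,d,K,T=load("w2");P=cloud(d,K,T);print(K.round(1).tolist(),T[:3,3])
hs=lambda im:cv2.cvtColor(im,cv2.COLOR_RGB2HSV).astype(int)
a0=np.radians(35);a=np.array([-np.sin(a0),-.008,np.cos(a0)]);e=np.array([np.cos(a0),0,np.sin(a0)]);p0=np.array([.5197,.1712,.1005])
for t in(.066,.069,.072,.075): print(t,[proj(p0+t*a+s*.015*e,K,T).round(1).tolist() for s in(-1,1)],"obs 208.5, 246")
for n,b in(("side0",(245,255,290,290)),("scene0",(392,165,418,190)),("w2",(262,205,292,275))):
    im,d,K,T=load(n);P=cloud(d,K,T);h=hs(im);k=np.zeros(d.shape,bool);k[b[1]:b[3],b[0]:b[2]]=1
    k&=(h[...,0]>100)&(h[...,0]<125)&(h[...,1]>150)&(d>0);k=cv2.erode(k.astype(np.uint8),np.ones((3,3)))>0
    q=P[k]-p0;print(n,"axial pct",np.percentile(q@a,[0,5,50,95,100]).round(4),"e",np.percentile(q@e,[0,5,50,95,100]).round(4),"y",np.percentile(q[:,1],[0,5,50,95,100]).round(4))
E
```

```text
[[334.2, 0.0, 276.7], [0.0, 334.2, 212.5], [0.0, 0.0, 1.0]] [0.46922954 0.1708592  0.37959583]
0.066 [[277.3, 212.4], [277.3, 250.4]] obs 208.5, 246
0.069 [[277.3, 210.0], [277.3, 248.2]] obs 208.5, 246
0.072 [[277.2, 207.4], [277.2, 245.9]] obs 208.5, 246
0.075 [[277.2, 204.8], [277.2, 243.5]] obs 208.5, 246
side0 axial pct [0.0453 0.0485 0.0658 0.074  0.0752] e [-0.0118 -0.0098  0.0034  0.0143  0.015 ] y [-0.0033 -0.0018  0.0039  0.0055  0.0061]
scene0 axial pct [0.045  0.0471 0.0574 0.0673 0.0688] e [-0.0019  0.0011  0.0123  0.0158  0.0165] y [-0.007  -0.0062 -0.0041  0.0004  0.0023]
w2 axial pct [0.0457 0.0503 0.0738 0.0751 0.0759] e [-0.0113 -0.0091  0.0093  0.0155  0.0162] y [-0.0061 -0.0055 -0.0014  0.0031  0.0038]
```

```bash
cat >> h.py <<'E'
A0=np.radians(35);AX=np.array([-np.sin(A0),-.008,np.cos(A0)]);AX/=np.linalg.norm(AX);P0=np.array([.5197,.1712,.1005])
E
python3 - <<'E'
from h import *
Rm=quat_dir([-1,0,0],-AX);print(Rm.round(3).tolist())
for t in(.148,):print(P0+t*AX,*delta(P0+t*AX,Rm))
E
```

```text
[[-0.819, 0.0, 0.574], [0.006, 1.0, 0.008], [-0.574, 0.01, -0.819]]
[0.4348134  0.17001604 0.22173062] [ 6.44 -0.05  4.31] [-0.013 -0.932  0.001]
```

Request:
{"op": "servo_tool", "data": {"plan": [[[2,0,0,-0.003,-0.18,0,1],[4,0,0,-0.006,-0.36,0,1],[5.5,0,1,-0.009,-0.54,0,1],[6.4,0,2,-0.012,-0.72,0,1],[6.4,0,3,-0.013,-0.9,0,1]]]}}

```text
t: 4.0
position: [0.4388, 0.1708, 0.2343]
eef_rot: [0.001, 0.957, 0.005, 0.289]
wrist_force: [1.2, 0.1, -0.3]
finger_gap: 0.0854
```

```bash
python3 - <<'E'
from h import *
Rm=quat_dir([-1,0,0],-AX);st=arm.observe();print(st["position"],st["qpos"].round(2))
for t in(.148,.110,.068):print(P0+t*AX,*delta(P0+t*AX,Rm))
E
```

```text
[0.43881611 0.17075265 0.23430436] [ 0.16 -0.01  2.04 -0.16  0.53 -1.3 ]
[0.4348134  0.17001604 0.22173062] [ 1.03 -0.09  0.83] [ 0.002 -0.025  0.001]
[0.45660861 0.17032003 0.19060384] [ 0.93 -0.09  4.62] [ 0.002 -0.025  0.001]
[0.48069805 0.17065602 0.15620056] [ 0.83 -0.1   8.82] [ 0.002 -0.025  0.001]
```

Request:
{"op": "servo_tool", "data": {"plan": [[[1,-0.1,0.8,0,-0.025,0,1],[0.95,-0.1,4.5,0,-0.025,0,1],[0.85,-0.1,7.5,0,-0.025,0,1],[0.85,-0.1,8.8,0,-0.025,0,1],[0.85,-0.1,8.8,0,-0.025,0,1]]]}}

```text
t: 4.62
position: [0.4803, 0.1707, 0.1549]
eef_rot: [0.001, 0.955, 0.005, 0.297]
wrist_force: [0.7, -0.6, 0.1]
finger_gap: 0.0852
```

```bash
python3 - <<'E'
from h import *
Rm=quat_dir([-1,0,0],-AX);st=arm.observe();print(st["position"],st["wrist_force"].round(1),*delta(P0+.068*AX,Rm))
im,*_=grab("side","s1");a=cv2.resize(im[215:345,190:320],(600,600),interpolation=cv2.INTER_CUBIC);cv2.imwrite("pics/s1v.png",a[...,::-1])
E
```

```text
[0.48033739 0.17065185 0.15490094] [ 0.7 -0.6  0.1] [-0.1   0.   -0.09] [ 0.001 -0.008  0.001]
```

View pics/s1v.png

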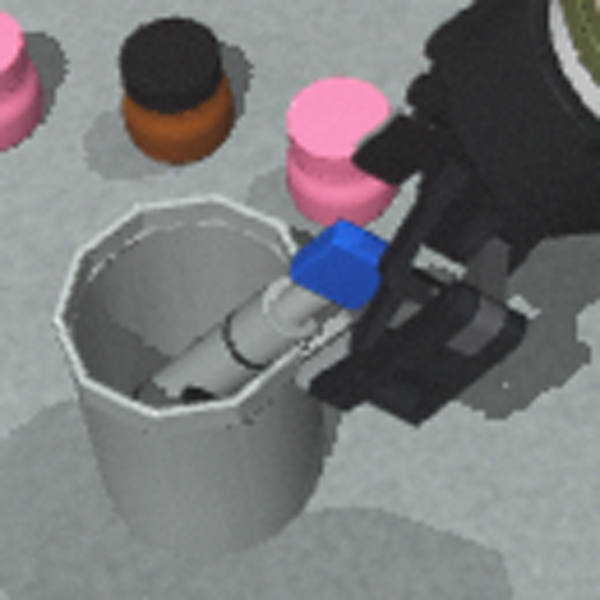

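Picture: the open jaws straddle the handle, which is at (340,265). Now I close.

Request:
{"op": "servo_tool", "data": {"plan": [[[0,0,0,0,0,0,-1],[0,0,0,0,0,0,-1],[0,0,0,0,0,0,-1],[0,0,0,0,0,0,-1],[0,0,0,0,0,0,-1]]]}}

```text
t: 5.3
position: [0.4804, 0.171, 0.1552]
eef_rot: [0.0, 0.955, 0.005, 0.297]
wrist_force: [-0.9, 0.3, 1.1]
finger_gap: 0.011
```

Request:
{"op": "servo_tool", "data": {"plan": [[[0,0,0,0,0,0,-1],[0,0,0,0,0,0,-1],[0,0,-1,0,0,0,-1],[0,0,-2,0,0,0,-1],[0,0,-3,0,0,0,-1]]]}}

```text
t: 5.92
position: [0.4629, 0.1707, 0.1804]
eef_rot: [0.0, 0.955, 0.005, 0.297]
wrist_force: [1.9, 0.2, -4.6]
finger_gap: 0.011
```

Request:
{"op": "servo_tool", "data": {"plan": [[[0,0,-2,0,0,0,-1],[0,0,-4.5,0,0,0,-1],[0,0,-7,0,0,0,-1],[0,0,-10,0,0,0,-1],[0,0,-12.5,0,0,0,-1]]]}}

```text
t: 6.55
position: [0.3909, 0.1695, 0.2833]
eef_rot: [0.0, 0.955, 0.005, 0.296]
wrist_force: [1.6, 1.3, -3.7]
finger_gap: 0.011
```

```bash
python3 - <<'E'
from h import *
st=arm.observe();print(st["t"],st["position"],st["qpos"].round(2),st["wrist_force"].round(1),st["finger_gap"])
im,d,K,T=grab("side","s2")
psi=np.radians(8.0);fx=np.array([np.cos(psi),np.sin(psi),0])
Rm=quat_dir(-fx,[0,0,-1])
for p in ([.4415,-.2060,.345],[.42,.1,.345]):print(*delta(p,Rm))
cv2.imwrite("pics/s2v.png",im[...,::-1][60:400,150:450])
E
```

```text
6.55 [0.39089155 0.16951605 0.2832932 ] [ 0.19 -0.18  2.07 -0.15  0.67 -1.29] [ 1.6  1.3 -3.7] 0.011039619591296042
[ -7.69 -37.53  -2.36] [-0.031  0.606 -0.136]
[-5.81 -6.93 -3.27] [-0.031  0.606 -0.136]
```

View pics/s2v.png

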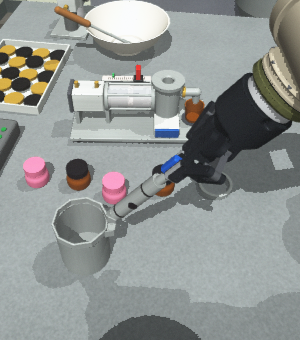

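Picture: the spindle hangs in line with the tool, clear of the beaker, which still stands. Next I upright it, then transit with a half turn for joint-6 room.

Request:
{"op": "servo_tool", "data": {"plan": [[[-1,-1,-1,0,0.15,0,-1],[-2.5,-2.5,-2,0,0.3,0,-1],[-4,-4,-3,-0.005,0.45,0,-1],[-5.8,-6,-3.3,-0.01,0.606,0,-1],[-5.8,-6.9,-3.3,-0.01,0.606,0,-1]]]}}

```text
t: 7.22
position: [0.4231, 0.099, 0.3416]
eef_rot: [-0.002, 1.0, 0.01, -0.002]
wrist_force: [0.1, -0.0, -4.5]
finger_gap: 0.0109
```

```bash
cat >> h.py <<'E'
PSI=np.radians(8.0)
def up(rel,flip=1):
    a=PSI+rel;return quat_dir([flip*np.cos(a),flip*np.sin(a),0],[0,0,-1])
BORE=np.array([.4415,-.2060])
E
python3 - <<'E'
from h import *
st=arm.observe();print(st["position"],st["qpos"].round(2),st["eef_rot"].round(3))
print(*delta([*BORE,.350],up(.95)))
E
```

```text
[0.42312383 0.09896661 0.34155925] [-0.05  0.06  1.59  0.02  1.5  -1.63] [-0.002  1.     0.01  -0.002]
[ -1.72 -30.48  -1.44] [ 0.008 -0.022  2.056]
```

Request:
{"op": "servo_tool", "data": {"plan": [[[-0.3,-5,-1.4,0,0,0.18,-1],[-0.6,-10,-1.4,0,0,0.36,-1],[-0.9,-15,-1.4,0,0,0.54,-1],[-1.2,-20,-1.4,0,0,0.72,-1],[-1.5,-25,-1.4,0,0,0.9,-1]]]}}

```text
t: 7.85
position: [0.4373, -0.151, 0.3508]
eef_rot: [0.435, 0.9, 0.008, -0.005]
wrist_force: [1.2, 1.0, -2.8]
finger_gap: 0.0114
```

Request:
{"op": "servo_tool", "data": {"plan": [[[0,0,0,0,0,0.18,-1],[0,0,0,0,0,0.36,-1],[0,0,0,0,0,0.54,-1],[0,0,0,0,0,0.72,-1],[0,0,0,0,0,0.9,-1]]]}}

```text
t: 8.48
position: [0.4375, -0.1493, 0.3507]
eef_rot: [0.783, 0.622, 0.005, -0.008]
wrist_force: [-0.7, 0.3, -5.0]
finger_gap: 0.0113
```

```bash
python3 - <<'E'
from h import *
st=arm.observe();print(st["position"],st["qpos"].round(2),st["eef_rot"].round(3))
print(*delta([*BORE,.345],up(.95)))
E
```

```text
[ 0.43747995 -0.14928054  0.35069674] [-0.59  0.12  1.49  0.01  1.54 -0.36] [ 0.783  0.622  0.005 -0.008]
[-5.44  1.68  0.46] [-0.008 -0.017  0.252]
```

Request:
{"op": "servo_tool", "data": {"plan": [[[-2,0.6,0,-0.004,-0.008,0.12,-1],[-4,1.2,0,-0.008,-0.017,0.25,-1],[-5.4,1.7,0.3,-0.008,-0.017,0.25,-1],[-5.4,1.7,0.3,-0.008,-0.017,0.25,-1],[-5.4,1.7,0.3,-0.008,-0.017,0.25,-1]]]}}

```text
t: 9.1
position: [0.4425, -0.2058, 0.3471]
eef_rot: [0.853, 0.522, -0.0, -0.001]
wrist_force: [0.1, -0.4, -3.4]
finger_gap: 0.0111
```

```bash
python3 - <<'E'
from h import *
st=arm.observe();print(st["position"],st["qpos"].round(2),st["eef_rot"].round(3),*delta([*BORE,.345],up(.95)))
o=np.zeros((600,800,3),np.uint8)
for i,n in enumerate(("side","scene")):
    im,d,K,T=grab(n,n+"3");P=cloud(d,K,T)
    k=(np.hypot(P[...,0]-.4415,P[...,1]+.206)<.03)&(P[...,2]>.15)&(P[...,2]<.31)&(d>0)
    cam=T[:2,3]-BORE;vd=cam/np.linalg.norm(cam);lat=np.array([-vd[1],vd[0]])
    for z in np.arange(.165,.30,.02):
        q=P[k&(abs(P[...,2]-z)<.01)]
        if len(q)>5:
            l=(q[:,:2]-BORE)@lat;f=(q[:,:2]-BORE)@vd;print(n,round(z,3),len(q),"lat %.1f..%.1f mid %.1f front %.1f"%(l.min()*1e3,l.max()*1e3,(l.min()+l.max())*500,np.percentile(f,90)*1e3))
    print(n,"lat dir",lat.round(2),"zmin",P[k][:,2].min() if k.any() else None)
    c=proj([*BORE,.2],K,T).astype(int);x0=max(c[0]-60,0);y0=max(c[1]-70,0)
    o[:600,400*i:400*i+400]=cv2.resize(im[y0:y0+150,x0:x0+100],(400,600),interpolation=cv2.INTER_CUBIC);print(x0,y0)
cv2.imwrite("pics/v3.png",o[...,::-1])
E
```

```text
[ 0.44250519 -0.20582679  0.34708219] [-0.68  0.18  1.43  0.    1.53 -0.2 ] [ 0.853  0.522 -0.    -0.001] [-0.06 -0.08  0.21] [-0.001 -0.     0.009]
side 0.165 15 lat -5.3..5.6 mid 0.2 front 7.8
side 0.185 69 lat -10.7..13.1 mid 1.2 front 10.4
side 0.205 83 lat -9.6..12.7 mid 1.6 front 10.3
side 0.225 99 lat -13.1..14.5 mid 0.7 front 10.2
side 0.245 97 lat -11.3..14.1 mid 1.4 front 10.6
side 0.265 102 lat -10.9..12.4 mid 0.8 front 10.5
side 0.285 112 lat -11.7..12.1 mid 0.2 front 10.8
side lat dir [-1.   -0.07] zmin 0.16783075641175182
259 46
scene 0.165 36 lat -11.7..10.9 mid -0.4 front 4.8
scene 0.185 112 lat -11.8..11.4 mid -0.2 front 9.9
scene 0.205 151 lat -12.0..11.9 mid -0.0 front 10.7
scene 0.225 150 lat -11.8..11.9 mid 0.0 front 11.0
scene 0.245 165 lat -11.7..12.2 mid 0.2 front 10.6
scene 0.265 167 lat -11.5..12.3 mid 0.4 front 11.3
scene 0.285 177 lat -11.4..12.4 mid 0.5 front 10.8
scene lat dir [-0.  1.] zmin 0.1694233987696651
131 94
```

View pics/v3.png

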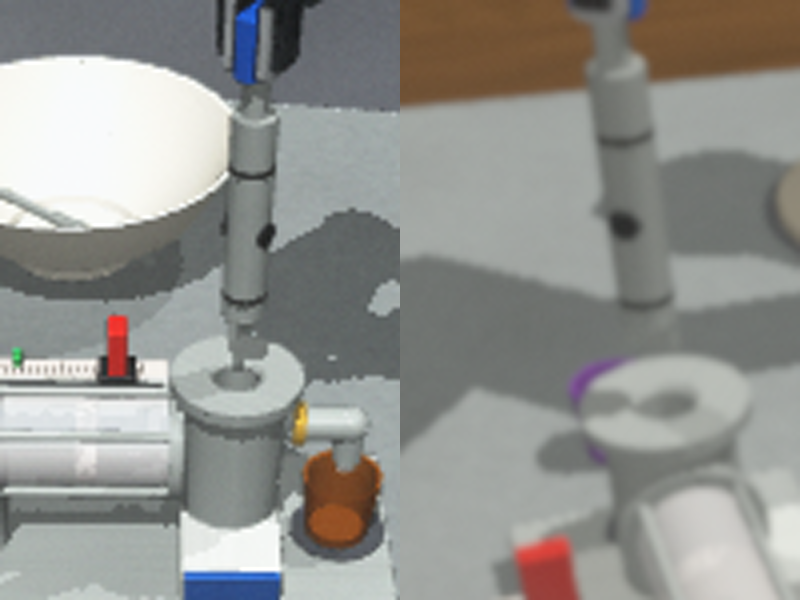

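Picture: the spindle hangs upright over the bore, tang end at about (237,365) in the left crop, on the axis within about 1 mm. Descending gently.

Request:
{"op": "servo_tool", "data": {"plan": [[[-0.06,-0.08,1,0,0,0,-1],[-0.06,-0.08,2,0,0,0,-1],[-0.06,-0.08,2.8,0,0,0,-1],[-0.06,-0.08,3.4,0,0,0,-1],[-0.06,-0.08,4,0,0,0,-1]]]}}

```text
t: 9.82
position: [0.4419, -0.2062, 0.3073]
eef_rot: [0.853, 0.521, 0.001, -0.0]
wrist_force: [1.0, 2.8, -1.9]
finger_gap: 0.0113
```

Request:
{"op": "servo_tool", "data": {"plan": [[[0,0,0.4,0,0,0,-1],[0,0,0.8,0,0,0,-1],[0,0,1.2,0,0,0,-1],[0,0,1.6,0,0,0,-1],[0,0,2,0,0,0,-1]]]}}

```text
t: 10.45
position: [0.4416, -0.2065, 0.2869]
eef_rot: [0.853, 0.521, -0.0, -0.001]
wrist_force: [1.9, 4.7, -0.3]
finger_gap: 0.0113
```

Request:
{"op": "servo_tool", "data": {"plan": [[[0.05,0,0.6,0,0,0,-1],[0.05,0,1.4,0,0,0,-1],[0.05,0,2.2,0,0,0,-1],[0.05,0,3,0,0,0,-1],[0.05,0,3.8,0,0,0,-1]]]}}

```text
t: 11.08
position: [0.4417, -0.2061, 0.2486]
eef_rot: [0.853, 0.521, -0.0, -0.001]
wrist_force: [2.0, 4.1, -0.3]
finger_gap: 0.0111
```

Request:
{"op": "servo_tool", "data": {"plan": [[[0.03,0,0.6,0,0,0,-1],[0.03,0,1.2,0,0,0,-1],[0.03,0,1.7,0,0,0,-1],[0.03,0,2,0,0,0,-1],[0.03,0,2.2,0,0,0,-1]]]}}

```text
t: 11.7
position: [0.4418, -0.2059, 0.227]
eef_rot: [0.853, 0.521, -0.0, -0.001]
wrist_force: [1.5, 3.1, -1.8]
finger_gap: 0.0115
```

Request:
{"op": "servo_tool", "data": {"plan": [[[0.02,0,0.1,0,0,0,-1],[0.02,0,0.2,0,0,0,-1],[0.02,0,0.3,0,0,0,-1],[0.02,0,0.3,0,0,0,-1],[0.02,0,0.3,0,0,0,-1]]]}}

```text
t: 12.32
position: [0.4421, -0.2058, 0.2247]
eef_rot: [0.853, 0.521, -0.0, -0.0]
wrist_force: [0.7, 1.9, 5.7]
finger_gap: 0.0112
```

Contact is on the drive top, 12 mm short. I sweep with a light press.

Request:
{"op": "servo_tool", "data": {"plan": [[[0,0,0.04,0,0,0.06,-1],[0,0,0.04,0,0,0.12,-1],[0,0,0.04,0,0,0.18,-1],[0,0,0.04,0,0,0.24,-1],[0,0,0.04,0,0,0.3,-1]]]}}

```text
t: 12.95
position: [0.4425, -0.2061, 0.2247]
eef_rot: [0.922, 0.387, 0.0, 0.001]
wrist_force: [2.7, 2.6, 6.6]
finger_gap: 0.0113
```

```bash
cat > s.py <<'E'
from h import *
st=arm.observe();Rm=R.from_quat(st["eef_rot"]).as_matrix()
print(round(st["t"],2),st["position"].round(4),"F",st["wrist_force"].round(1),"M",st["torque"].round(2),"rel",round(float(np.arctan2(Rm[1,0],Rm[0,0])-PSI),3),"tilt",Rm[:2,2].round(4),"q6",st["qpos"][5].round(2),st["finger_gap"].round(4))
E
python3 s.py
```

```text
Traceback (most recent call last):
  File "s.py", line 3, in <module>
    print(round(st["t"],2),st["position"].round(4),"F",st["wrist_force"].round(1),"M",st["torque"].round(2),"rel",round(float(np.arctan2(Rm[1,0],Rm[0,0])-PSI),3),"tilt",Rm[:2,2].round(4),"q6",st["qpos"][5].round(2),st["finger_gap"].round(4))
                                                                                                                                                                                                                       ^^^^^^^^^^^^^^^^^^^^^^
AttributeError: 'float' object has no attribute 'round'
```

Request:
{"op": "servo_tool", "data": {"plan": [[[0,0,0.03,0,0,0.06,-1],[0,0,0.03,0,0,0.12,-1],[0,0,0.03,0,0,0.18,-1],[0,0,0.03,0,0,0.24,-1],[0,0,0.03,0,0,0.3,-1]]]}}

```text
t: 13.58
position: [0.4426, -0.2064, 0.2247]
eef_rot: [0.97, 0.245, 0.001, 0.001]
wrist_force: [2.2, 0.4, 7.1]
finger_gap: 0.0111
```

```bash
sed -i 's/,st\["finger_gap"\].round(4)//' s.py; python3 s.py
```

```text
13.57 [ 0.4426 -0.2064  0.2247] F [2.2 0.4 7.1] M [ 0.44 -0.58  0.06] rel 0.355 tilt [ 0.0018 -0.0022] q6 0.4
```

Request:
{"op": "servo_tool", "data": {"plan": [[[0,0,0.1,0,0,0.05,-1],[0,0,0.1,0,0,0.11,-1],[0,0,0.1,0,0,0.17,-1],[0,0,0.1,0,0,0.23,-1],[0,0,0.1,0,0,0.29,-1]]]}}

```text
t: 14.2
position: [0.4429, -0.2067, 0.2244]
eef_rot: [0.995, 0.102, 0.001, 0.002]
wrist_force: [2.1, 0.3, 11.9]
finger_gap: 0.0111
```

```bash
python3 s.py
```

```text
14.2 [ 0.4429 -0.2067  0.2244] F [ 2.1  0.3 11.9] M [ 0.33 -0.5   0.07] rel 0.065 tilt [ 0.003  -0.0036] q6 0.69
```

Request:
{"op": "servo_tool", "data": {"plan": [[[0,0,0,0,0,0.06,-1],[0,0,0,0,0,0.12,-1],[0,0,0,0,0,0.18,-1],[0,0,0,0,0,0.24,-1],[0,0,0,0,0,0.3,-1]]]}}

```text
t: 14.82
position: [0.4429, -0.2069, 0.2239]
eef_rot: [0.999, -0.047, 0.001, 0.002]
wrist_force: [2.5, -0.4, 6.3]
finger_gap: 0.0109
```

```bash
python3 s.py
```

```text
14.82 [ 0.4429 -0.2069  0.2239] F [ 2.5 -0.4  6.3] M [-0.24 -0.74  0.07] rel -0.235 tilt [ 0.0027 -0.0039] q6 0.99
```

Request:
{"op": "servo_tool", "data": {"plan": [[[0,0,0.05,0,0,0.02,-1],[0,0,0.1,0,0,0.04,-1],[0,0,0.1,0,0,0.08,-1],[0,0,0.1,0,0,0.12,-1],[0,0,0.1,0,0,0.16,-1]]]}}

```text
t: 15.45
position: [0.4419, -0.2062, 0.2211]
eef_rot: [0.992, -0.127, -0.0, 0.0]
wrist_force: [2.4, -2.3, -3.7]
finger_gap: 0.011
```

```bash
python3 s.py
```

```text
15.45 [ 0.4419 -0.2062  0.2211] F [ 2.4 -2.3 -3.7] M [-0.7  -0.79  0.05] rel -0.394 tilt [-0.0011 -0.0006] q6 1.15
```

It dropped in: z is down and the force is back to the spindle's weight alone. Lowering to home.

Request:
{"op": "servo_tool", "data": {"plan": [[[0,0,0.15,0,0,0,-1],[0,0,0.3,0,0,0,-1],[0,0,0.45,0,0,0,-1],[0,0,0.6,0,0,0,-1],[0,0,0.7,0,0,0,-1]]]}}

```text
t: 16.08
position: [0.442, -0.2058, 0.2145]
eef_rot: [0.992, -0.126, -0.0, 0.0]
wrist_force: [2.8, -2.3, -0.2]
finger_gap: 0.0116
```

```bash
python3 s.py
```

```text
16.07 [ 0.442  -0.2058  0.2145] F [ 2.8 -2.3 -0.2] M [-0.98 -0.89  0.06] rel -0.393 tilt [-0.0006 -0.    ] q6 1.15
```

Request:
{"op": "servo_tool", "data": {"plan": [[[0,0,0.1,0,0,0,-1],[0,0,0.2,0,0,0,-1],[0,0,0.25,0,0,0,-1],[0,0,0.25,0,0,0,-1],[0,0,0.25,0,0,0,-1]]]}}

```text
t: 16.7
position: [0.442, -0.2058, 0.2128]
eef_rot: [0.992, -0.126, -0.0, 0.0]
wrist_force: [1.2, -1.8, 5.3]
finger_gap: 0.0113
```

```bash
python3 s.py
```

```text
16.7 [ 0.442  -0.2058  0.2128] F [ 1.2 -1.8  5.3] M [-0.62 -0.37  0.01] rel -0.393 tilt [-0.0004 -0.0003] q6 1.15
```

Home: 12 mm below the earlier stop, with a firm floor. Release and back off.

Request:
{"op": "servo_tool", "data": {"plan": [[[0,0,-0.05,0,0,0,-1],[0,0,-0.05,0,0,0,0],[0,0,-0.05,0,0,0,1],[0,0,-0.05,0,0,0,1],[0,0,-0.05,0,0,0,1]]]}}

```text
t: 17.32
position: [0.4418, -0.2056, 0.2123]
eef_rot: [0.992, -0.126, -0.001, -0.0]
wrist_force: [0.5, -0.1, 0.3]
finger_gap: 0.082
```

```bash
python3 s.py; python3 - <<'E'
from h import *
# look: camera above midpoint of stop & tab, tool x pointing -fx or +fx
for fl in(1,-1):
    f=fl*np.array([np.cos(PSI),np.sin(PSI),0]);p,Rm=camlook([.545,-.272,.30],f,[0,0,-1]);print(fl,p,*delta(p,Rm))
E
```

```text
17.32 [ 0.4418 -0.2056  0.2123] F [ 0.5 -0.1  0.3] M [-0.05  0.04 -0.03] rel -0.393 tilt [-0.0015  0.001 ] q6 1.15
1 [ 0.50505559 -0.27759011  0.16264936] [7.94 5.39 4.95] [ 0.063  0.321 -0.39 ]
-1 [ 0.58494441 -0.26640989  0.16264936] [15.39  2.31  4.94] [-0.441  0.09   2.717]
```

```bash
python3 - <<'E'
from h import *
f=np.array([np.sin(PSI),-np.cos(PSI),0]);p,Rm=camlook([.545,-.272,.34],f,[0,0,-1]);print(p,Rm.round(2).tolist(),*delta(p,Rm))
st=arm.observe();R0=R.from_quat(st["eef_rot"]).as_matrix();print(*delta(p,Rm,st["position"]+[0,0,.09],R0))
E
```

```text
[ 0.53940989 -0.23205559  0.20264936] [[0.13, -0.99, 0.04], [-0.94, -0.14, -0.32], [0.32, -0.0, -0.95]] [10.11  0.12  0.95] [-0.19   0.287  1.167]
[10.13  0.13  9.95] [-0.19   0.287  1.167]
```

Request:
{"op": "servo_tool", "data": {"plan": [[[0,0,-1,0,0,0,1],[0,0,-3,0,0,0,1],[0,0,-5,0,0,0,1],[0,0,-7,0,0,0,1],[0,0,-9,0,0,0,1]]]}}

```text
t: 17.95
position: [0.442, -0.2057, 0.3039]
eef_rot: [0.992, -0.126, -0.0, -0.0]
wrist_force: [0.3, 1.0, -0.0]
finger_gap: 0.0852
```

Request:
{"op": "servo_tool", "data": {"plan": [[[3,0,0,-0.027,0.041,0.167,1],[6,0,0,-0.054,0.082,0.333,1],[9,0,0,-0.081,0.123,0.5,1],[10.1,0.1,1,-0.109,0.164,0.667,1],[10.1,0.1,3,-0.136,0.205,0.833,1]]]}}

```text
t: 18.58
position: [0.5403, -0.2322, 0.273]
eef_rot: [0.847, -0.517, 0.091, 0.078]
wrist_force: [-0.4, -1.1, -1.3]
finger_gap: 0.0852
```

```bash
python3 s.py;python3 - <<'E'
from h import *
f=np.array([np.sin(PSI),-np.cos(PSI),0]);p,Rm=camlook([.545,-.272,.34],f,[0,0,-1]);print(*delta(p,Rm))
E
```

```text
18.57 [ 0.5403 -0.2322  0.273 ] F [-0.4 -1.1 -1.3] M [0.14 0.07 0.06] rel -1.231 tilt [ 0.0735 -0.227 ] q6 2.17
[-1.71 -0.19  6.81] [-0.054  0.078  0.328]
```

Request:
{"op": "servo_tool", "data": {"plan": [[[-0.4,0,2,-0.027,0.039,0.165,1],[-1,-0.1,4,-0.054,0.078,0.328,1],[-1.7,-0.2,6.8,-0.054,0.078,0.328,1],[-1.7,-0.2,6.8,-0.054,0.078,0.328,1],[-1.7,-0.2,6.8,-0.054,0.078,0.328,1]]]}}

```text
t: 19.2
position: [0.5389, -0.2321, 0.2039]
eef_rot: [0.747, -0.645, 0.121, 0.105]
wrist_force: [0.7, 0.3, -0.2]
finger_gap: 0.0855
```

```bash
python3 s.py;python3 - <<'E'
from h import *
im,d,K,T=grab("wrist","w4");P=cloud(d,K,T);print(K[:2,2],T.round(3).tolist())
cv2.imwrite("pics/w4v.png",cv2.resize(im[110:310,180:430],None,fx=3,fy=3,interpolation=cv2.INTER_CUBIC)[...,::-1])
E
```

```text
19.2 [ 0.5389 -0.2321  0.2039] F [ 0.7  0.3 -0.2] M [0.17 0.01 0.07] rel -1.565 tilt [ 0.0456 -0.3129] q6 2.62
[276.6901097  212.54397504] [[-0.989, -0.145, -0.001, 0.545], [-0.145, 0.989, 0.001, -0.272], [0.001, 0.001, -1.0, 0.341], [0.0, 0.0, 0.0, 1.0]]
```

View pics/w4v.png

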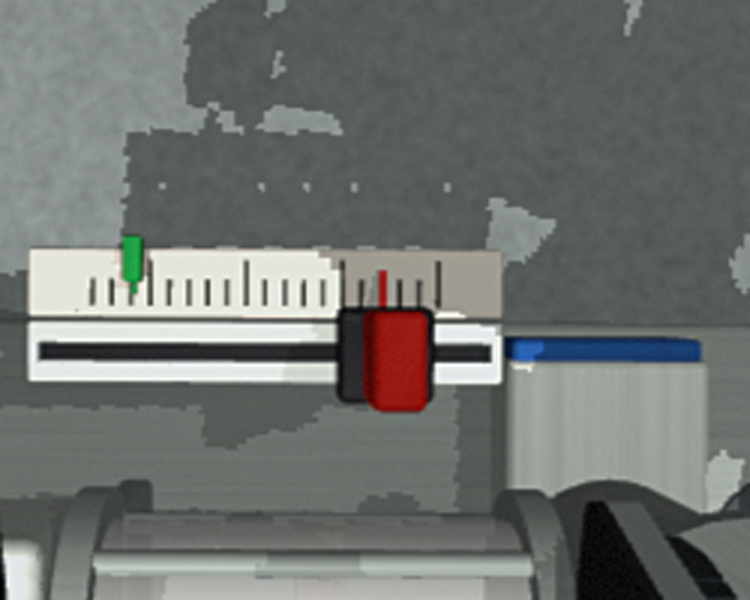

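Picture: the pointer is at crop (382,290) and the green tab at (133,240)–(134,293), so about 63 mm to slide toward the filler's rear. The grip's top is centred at (400,360).

```bash
python3 - <<'E'
from h import *
im,d,K,T=load("w4");P=cloud(d,K,T);c=lambda x,y:(180+x/3,110+y/3)
F=lambda p:((p[0]-BORE[0])*np.cos(PSI)+(p[1]-BORE[1])*np.sin(PSI),-(p[0]-BORE[0])*np.sin(PSI)+(p[1]-BORE[1])*np.cos(PSI))
for n,x,y,z in(("grip",400,360,.126),("pointer",382,290,.088),("tab",133,262,.086)):
    u,v=c(x,y);p=onz(u,v,z,K,T);print(n,p.round(4),"fill",np.round(F(p),4),"cloud z",P[int(v),int(u)].round(4))
for x,y in((600,350),(600,450),(460,350),(520,520),(300,550),(133,242),(134,288)):
    u,v=c(x,y);q=P[int(v),int(u)];print((x,y),q.round(3),np.round(F(q),3))
u,v=c(400,360);g=onz(u,v,.126,K,T)
Rm=quat_dir([np.sin(PSI),-np.cos(PSI),0],[0,0,-1])
for z in(.18,.123):print(*delta([g[0],g[1],z],Rm))
E
```

```text
grip [ 0.5198 -0.264   0.126 ] fill [ 0.0695 -0.0684] cloud z [ 0.5199 -0.264   0.125 ]
pointer [ 0.5224 -0.2795  0.088 ] fill [ 0.0699 -0.084 ] cloud z [ 0.5224 -0.28    0.0842]
tab [ 0.5859 -0.2774  0.086 ] fill [ 0.1331 -0.0908] cloud z [ 0.5861 -0.2776  0.0868]
(600, 350) [ 0.453 -0.273  0.047] [ 0.002 -0.068]
(600, 450) [ 0.449 -0.244  0.049] [ 0.002 -0.038]
(460, 350) [ 0.5   -0.268  0.081] [ 0.049 -0.069]
(520, 520) [ 0.483 -0.229  0.1  ] [ 0.038 -0.029]
(300, 550) [ 0.534 -0.217  0.111] [ 0.091 -0.024]
(133, 242) [ 0.587 -0.283  0.085] [ 0.134 -0.096]
(134, 288) [ 0.586 -0.271  0.082] [ 0.134 -0.084]
[1.98 2.36 3.18] [-0.001 -0.322  0.006]
[0.17 2.36 8.59] [-0.001 -0.322  0.006]
```

Request:
{"op": "servo_tool", "data": {"plan": [[[0.7,0.8,1,0,-0.16,0,0],[2,2.4,3.2,0,-0.322,0.006,0],[2,2.4,3.2,0,-0.322,0.006,0],[2,2.4,3.2,0,-0.322,0.006,0],[2,2.4,3.2,0,-0.322,0.006,0]]]}}

```text
t: 19.88
position: [0.5194, -0.2631, 0.1791]
eef_rot: [0.755, -0.655, 0.0, 0.0]
wrist_force: [-0.5, 0.7, -0.3]
finger_gap: 0.0432
```

```bash
python3 s.py;python3 - <<'E'
from h import *
Rm=quat_dir([np.sin(PSI),-np.cos(PSI),0],[0,0,-1]);print(arm.observe()["finger_gap"])
print(*delta([.5198,-.264,.123],Rm))
E
```

```text
19.88 [ 0.5194 -0.2631  0.1791] F [-0.5  0.7 -0.3] M [-0.04 -0.02  0.01] rel -1.569 tilt [-0.     -0.0001] q6 2.33
0.04321115512768358
[ 0.09 -0.03  5.61] [ 0.    -0.     0.002]
```

Request:
{"op": "servo_tool", "data": {"plan": [[[0.1,0,2,0,0,0,0],[0.1,0,4,0,0,0,0],[0.1,0,5,0,0,0,0],[0.1,0,5.6,0,0,0,0],[0.1,0,5.6,0,0,0,0]]]}}

```text
t: 20.5
position: [0.5191, -0.2647, 0.1224]
eef_rot: [0.755, -0.656, -0.001, -0.0]
wrist_force: [0.8, 0.4, 0.6]
finger_gap: 0.0423
```

Request:
{"op": "servo_tool", "data": {"plan": [[[0,0,0,0,0,0,-1],[0,0,0,0,0,0,-1],[0,0,0,0,0,0,-1],[0,0,0,0,0,0,-1],[0,0,0,0,0,0,-1]]]}}

```text
t: 21.12
position: [0.5192, -0.265, 0.1229]
eef_rot: [0.755, -0.656, -0.0, -0.0]
wrist_force: [-1.3, 1.2, 5.5]
finger_gap: 0.011
```

```bash
python3 s.py;python3 - <<'E'
from h import *
st=arm.observe();p=st["position"];print(st["finger_gap"])
print("fill x",(p[0]-BORE[0])*np.cos(PSI)+(p[1]-BORE[1])*np.sin(PSI),"fill y",-(p[0]-BORE[0])*np.sin(PSI)+(p[1]-BORE[1])*np.cos(PSI))
print(R.from_quat(st["eef_rot"]).as_matrix()[:,1])
E
```

```text
21.12 [ 0.5192 -0.265   0.1229] F [-1.3  1.2  5.5] M [0.13 0.03 0.  ] rel -1.571 tilt [-0.0002  0.0007] q6 2.33
0.011028258690312183
fill x 0.06873647616149171 fill y -0.0692529837813053
[-9.90249691e-01 -1.39303786e-01  7.36961848e-05]
```

Request:
{"op": "servo_tool", "data": {"plan": [[[0,-1.2,0,0,0,0,-1],[0,-2.6,0,0,0,0,-1],[0,-4,0,0,0,0,-1],[0,-5.4,0,0,0,0,-1],[0,-6.4,0,0,0,0,-1]]]}}

```text
t: 21.75
position: [0.5828, -0.256, 0.1229]
eef_rot: [0.755, -0.656, -0.001, -0.0]
wrist_force: [-2.7, -0.5, 6.6]
finger_gap: 0.0112
```

```bash
python3 s.py;python3 - <<'E'
from h import *
st=arm.observe();p=st["position"]
print("fill x",(p[0]-BORE[0])*np.cos(PSI)+(p[1]-BORE[1])*np.sin(PSI))
im,d,K,T=grab("wrist","w5");c=proj([.585,-.277,.086],K,T);print(c,T[:3,3],T[:3,2])
x0,y0=int(c[0])-60,int(c[1])-45;print(x0,y0)
cv2.imwrite("pics/w5v.png",cv2.resize(im[y0:y0+90,x0:x0+120],None,fx=6,fy=6,interpolation=cv2.INTER_CUBIC)[...,::-1])
E
```

```text
21.75 [ 0.5828 -0.256   0.1229] F [-2.7 -0.5  6.6] M [0.1  0.33 0.03] rel -1.57 tilt [-0.0008  0.0008] q6 2.4
fill x 0.1329779635580997
[278.49635047 229.77529799] [ 0.59458041 -0.33702471  0.24018809] [-0.04574253  0.3150056  -0.94798686]
218 184
```

View pics/w5v.png

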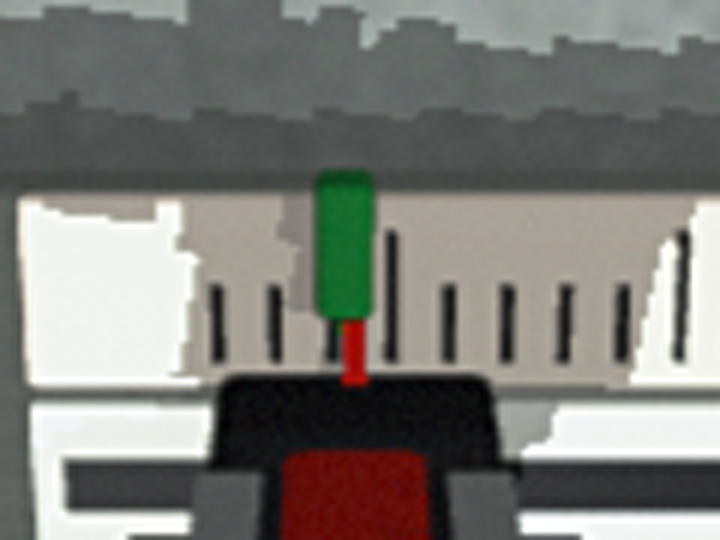

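Picture: the tab is centred at x = 345 and the pointer at x = 355, so the pointer is 0.8 mm short. Nudging it.

Request:
{"op": "servo_tool", "data": {"plan": [[[0,-0.08,0,0,0,0,-1],[0,-0.08,0,0,0,0,-1],[0,-0.08,0,0,0,0,-1],[0,-0.08,0,0,0,0,-1],[0,-0.08,0,0,0,0,-1]]]}}

```text
t: 22.42
position: [0.5836, -0.2559, 0.1229]
eef_rot: [0.755, -0.656, -0.0, -0.0]
wrist_force: [2.0, 1.6, 4.5]
finger_gap: 0.011
```

Request:
{"op": "servo_tool", "data": {"plan": [[[0,0,0,0,0,0,-0.5],[0,0,0,0,0,0,-0.1],[0,0,0,0,0,0,-0.1],[0,0,0,0,0,0,-0.1],[0,0,-1,0,0,0,-0.1]]]}}

```text
t: 23.05
position: [0.5828, -0.2557, 0.1318]
eef_rot: [0.755, -0.656, -0.002, -0.0]
wrist_force: [-0.4, -0.1, 0.7]
finger_gap: 0.0387
```

```bash
python3 s.py;python3 - <<'E'
from h import *
print(arm.observe()["finger_gap"])
im,d,K,T=grab("wrist","w6");c=proj([.585,-.277,.086],K,T)
x0,y0=int(c[0])-60,int(c[1])-45;print(x0,y0)
a=im[y0:y0+90,x0:x0+120];h=cv2.cvtColor(a,cv2.COLOR_RGB2HSV).astype(int)
g=(h[...,0]>45)&(h[...,0]<85)&(h[...,1]>110);r=((h[...,0]<6)|(h[...,0]>174))&(h[...,1]>150)
for y in range(25,75,4):print(y,"g",np.nonzero(g[y])[0][[0,-1]] if g[y].any() else "","r",np.nonzero(r[y])[0][[0,-1]] if r[y].any() else "")
cv2.imwrite("pics/w6v.png",cv2.resize(a,None,fx=6,fy=6,interpolation=cv2.INTER_CUBIC)[...,::-1])
E
```

```text
23.05 [ 0.5828 -0.2557  0.1318] F [-0.4 -0.1  0.7] M [0.05 0.02 0.04] rel -1.571 tilt [-0.0025  0.0023] q6 2.4
0.03874160394660239
218 177
25 g  r 
29 g [54 60] r 
33 g [53 61] r 
37 g [53 61] r 
41 g [53 61] r 
45 g [53 61] r 
49 g [53 61] r 
53 g  r [55 58]
57 g  r [55 58]
61 g  r [56 58]
65 g  r 
69 g  r 
73 g  r [50 65]
```

View pics/w6v.png

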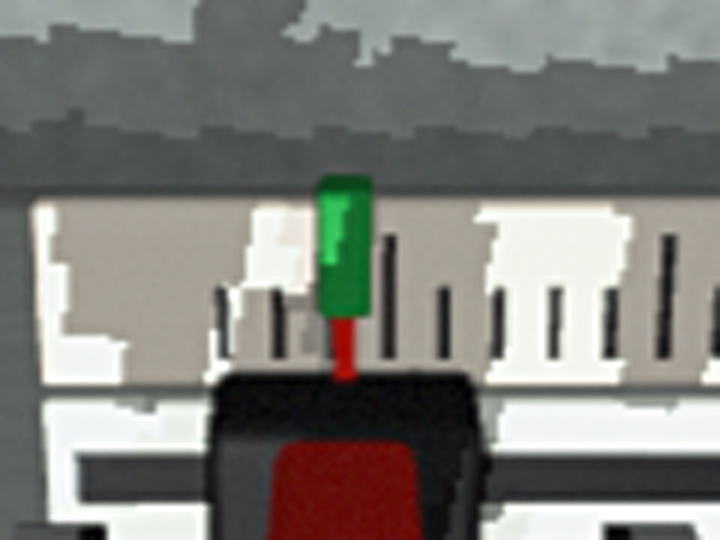

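Picture: the pointer, at x = 344, lies under the tab, at x = 345. The jaws are open and clear of the grip. Retracting, then a final scene check.

Request:
{"op": "servo_tool", "data": {"plan": [[[0,0,-2,0,0,0,0],[0,0,-5,0,0,0,0.5],[0,0,-9,0,0,0,1],[0,0,-14,0,0,0,1],[0,0,-19,0,0,0,1]]]}}

```text
t: 23.72
position: [0.5831, -0.2559, 0.3245]
eef_rot: [0.755, -0.656, -0.0, -0.0]
wrist_force: [-0.1, 0.2, -0.7]
finger_gap: 0.0854
```

Request:
{"op": "servo_tool", "data": {"plan": [[[0,-2,0,0,0,0,1],[0,-4,0,0,0,0,1],[0,-4,0,0,0,0,1],[0,-4,0,0,0,0,1],[0,-4,0,0,0,0,1]]]}}

```text
t: 24.35
position: [0.6224, -0.2507, 0.3226]
eef_rot: [0.755, -0.656, -0.001, -0.0]
wrist_force: [0.1, -0.7, 0.3]
finger_gap: 0.0854
```

```bash
python3 s.py;python3 - <<'E'
from h import *
im,d,K,T=grab("side","s7");P=cloud(d,K,T);h=cv2.cvtColor(im,cv2.COLOR_RGB2HSV).astype(int)
k=(h[...,0]>100)&(h[...,0]<125)&(h[...,1]>150)&(np.hypot(P[...,0]-BORE[0],P[...,1]-BORE[1])<.03)&(d>0)
q=P[k];print("handle side",k.sum(),np.percentile(q,[2,50,98],0).round(4).tolist() if len(q) else "")
im2,d,K,T=grab("scene","c7");P=cloud(d,K,T);h=cv2.cvtColor(im2,cv2.COLOR_RGB2HSV).astype(int)
k=(h[...,0]>100)&(h[...,0]<125)&(h[...,1]>150)&(np.hypot(P[...,0]-BORE[0],P[...,1]-BORE[1])<.03)&(d>0)
q=P[k];print("handle scene",k.sum(),np.percentile(q,[2,50,98],0).round(4).tolist() if len(q) else "")
r=((h[...,0]<6)|(h[...,0]>174))&(h[...,1]>150)&(d>0)&(abs(P[...,1]+.26)<.03)&(P[...,0]>.5)&(P[...,0]<.62)&(P[...,2]>.1);print("grip",P[r].mean(0).round(4))
k=(abs(P[...,2]-.1115)<.003)&(abs(P[...,0]-.55)<.07)&(abs(P[...,1]-.172)<.07);r=P[k]
A=np.c_[2*r[:,:2],np.ones(len(r))];s=np.linalg.lstsq(A,(r[:,:2]**2).sum(1),rcond=None)[0];print("beaker",s[:2],len(r))
o=np.zeros((420,800,3),np.uint8);o[:,:400]=im[0:420,150:550];o[:,400:]=im2[:,80:480];cv2.imwrite("pics/v7.png",o[...,::-1])
E
```

```text
24.35 [ 0.6224 -0.2507  0.3226] F [ 0.1 -0.7  0.3] M [-0.   -0.04  0.03] rel -1.571 tilt [-0.0008  0.0011] q6 2.44
handle side 197 [[0.4259, -0.2089, 0.1883], [0.4393, -0.2003, 0.2063], [0.4533, -0.1964, 0.2187]]
handle scene 130 [[0.433, -0.2093, 0.1923], [0.4526, -0.2042, 0.2122], [0.4559, -0.1985, 0.2208]]
grip [ 0.5875 -0.2519  0.1164]
beaker [0.54818551 0.17220731] 337
```

View pics/v7.png

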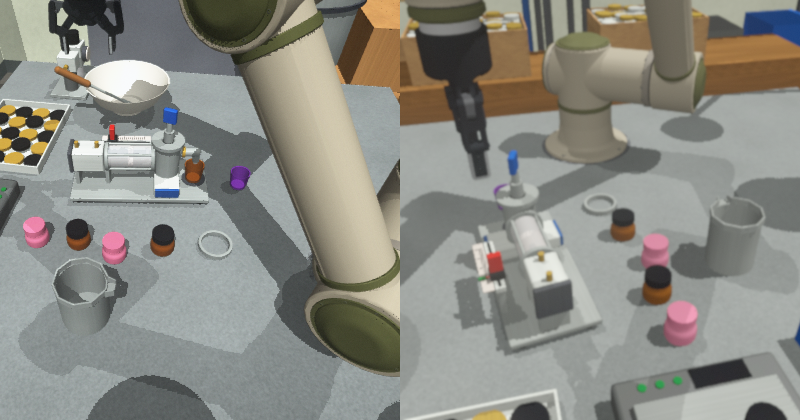

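Picture: the spindle stands upright in the barrel, handle at (170,118) in the left half. The stop is at the tab, and the beaker and jars are in their places. Handle top is about 0.220 m, which equals seat 0.035 + 0.185, so it is fully home.

```bash
python3 -c "
from workcell import arm
print(arm.hand_in())"
```

```text
the job is handed in; nothing more can be done
None
```

The job is done and handed in at about 24 s of the 72 s allowed.

- **Spindle:** I took it by its blue handle out of the beaker and stood it upright in the valve barrel. I turned it under a light press of about 10–15 N until it dropped, about 0.3–0.4 rad to the negative side of the filler's x. It seated 12 mm below the first stop. At the end both cameras put the handle top at about 0.219–0.221 m, against 0.220 m expected when home.
- **Dose stop:** I slid it about 64 mm to the green tab. The first look showed the pointer 0.8 mm short. After a nudge and release, pointer and tab agree to about 0.1 mm.
- **Beaker and jars:** The beaker is where it started to within about 3 mm, which is the spread of the measurements. The jars look untouched in the last picture.
- **Arm:** The gripper is open, clear of everything and reads no contact force.

No check failed. The only disagreement was the handle's end position before the grasp, where the estimates differed by about 6 mm; the grasp held anyway.

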